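Rack the washed filling funnels by size

ROBOT

A 7-joint arm with a two-finger parallel gripper is mounted at the origin on the work surface. World frame = base frame: x ahead of the robot, y to its left, z up, the work surface at z = 0. Lengths are in m, angles in rad, forces in N, time in s.
With the tool pointing down it reaches from about 0.425 to 0.925 m from the base axis. Payload 6.8 kg.
Tool frame: the origin (TCP) lies at the very end of the fingers, on their centre line; the grasp point (between the pads) lies 19 mm behind it (grip_point_offset is the distance from the TCP to the grasp point, in m); z points along the fingers, y is the line along which they close (so a half turn about z gives the same grasp; the last joint's range is limited). The gripper opens to 88 mm and grips with 3 to 60 N. Pads are 20 mm wide; open, the fingers measure 115 mm over their backs; the gripper's body (75 mm by 178 mm) begins 61 mm behind the grasp point.
Start: joints at [-1.299, 0.477, 0.022, 1.555, -0.011, 1.109, -0.083], TCP at [0.25, 0.627, 0.223] pointing down, gripper open.
Joint ranges: [-2.96, 2.96], [-0.34, 2.1], [-1.41, 1.46], [0.24, 2.44], [-1.37, 4.51], [0.17, 1.92], [-2.96, 2.96]. Speed limits (rad/s): [2.39, 2.39, 3.14, 3.14, 3.14, 3.14, 3.14].

INTERFACE

Orientations are given as a rotation vector (axis times angle).
In Python, from bench import * gives the robot as it stands.
- The arm moves only by the tool arm_command, never from a script. Its argument "series" is a list of rows, each a list of 7 numbers: the shift along the tool's x, y, z in mm, then the turn, a rotation vector about the tool's x, y, z in degrees, then the finger opening in mm, from 0 to 87.8. In form: [[tx, ty, tz, rx, ry, rz, claw], ...]. A call has 1 to 20 rows; each row shifts and turns the commanded pose from where the row before left it, along the tool's axes as they then stand; what a row does not reach is not made up. A row lasts 1/10 s, in which the tool goes at most 50 mm and 8.59 degrees, less where a joint would pass 70% of its speed; a pose out of reach is approached as far as the arm can. A call with a gripper value outside its range is refused whole. The fingers move at their own pace and stop on an object; the grip force is fixed at half the most. Time passes only in rows, so rows that do not move let the fingers close. It gives the time, the measured TCP pose, the force, the opening and the grip force at its end, in the units of the state.
- get_state(): the state, without advancing time (a new reading comes with each control period).
- get_image(name): name is "scene" or "top"; returns (picture, depth): 400x640x3 uint8, red, green, blue; 400x640 float32, m along the optical axis (not along the pixel's ray), 0 where there is no reading.
- camera_params(name): a dict with "intrinsics" (3x3 intrinsics, pixels), "k1" (the pictures are not rectified: a ray, as slopes to the right and down, at radius r is drawn at 1 + k1 r^2 times it, then the intrinsics apply), "camera_from_world" (4x4, takes a point from world to camera coordinates). Camera axes: x right, y down, z forward; pixel columns grow to the right and rows downward; lengths in m; the calibration is good to about 2 mm. A picture is of the moment at which its call begins. camera_params takes no time and is no camera call.
- sign_off(): hands the job in; it is judged then, once.
The state is a dict: "time": time; "joint_positions": joint angles; "joint_vel": joint speeds; "joint_efforts": joint torques, N m; "ee_pos": TCP position; "tool_rot": TCP orientation; "force": force on the tool from outside, world axes, zero at the start; "torque": the same for the moment, N m; "opening": finger opening in m; "grip_force": force on a finger pad.
Only numpy, scipy, OpenCV 4.12 (cv2) and the standard library are available. Lean on these libraries where they do the work, as an engineer would, in place of code of your own. Each camera call takes 0.05 s, during which the arm holds its last target. There are 200 camera calls.

TASK

Put the four white funnels away on the slatted drying rack, standing mouth down, one centred over each peg, lined up in order of size: the largest at the end nearest the steel mixing bowl and the smallest at the other end. Leave the filled sauce bottle standing where it is.

Things in the scene. Friction and masses are not known exactly. Their poses are not given: they have to be found in the camera images.
- small_mid (a point): The smallest of four white plastic funnels, standing mouth down with its stem straight up; round, mouth 60 mm across, 74 mm tall in all: the cone takes the lower 32 mm, above it is a straight stem 14 mm in diameter and 42 mm long. This point is on its axis half-way up, 37 mm above the mouth's edge, so the stem spans 5 mm below to 37 mm above this point; z points up along the stem. Walls 2 mm, under 150 g; it can be lifted by the stem from above.
- medium_mid (a point): The second smallest of four white plastic funnels, standing mouth down with its stem straight up; round, mouth 80 mm across, 90 mm tall in all: the cone takes the lower 44 mm, above it is a straight stem 16 mm in diameter and 46 mm long. This point is on its axis half-way up, 45 mm above the mouth's edge, so the stem spans 1 mm below to 45 mm above this point; z points up along the stem. Walls 2 mm, under 150 g; it can be lifted by the stem from above.
- large_mid (a point): The second largest of four white plastic funnels, standing mouth down with its stem straight up; round, mouth 100 mm across, 106 mm tall in all: the cone takes the lower 56 mm, above it is a straight stem 18 mm in diameter and 50 mm long. This point is on its axis half-way up, 53 mm above the mouth's edge, so the stem spans 3 mm above to 53 mm above this point; z points up along the stem. Walls 2 mm, under 150 g; it can be lifted by the stem from above.
- largest_mid (a point): The largest of four white plastic funnels, standing mouth down with its stem straight up; round, mouth 120 mm across, 122 mm tall in all: the cone takes the lower 68 mm, above it is a straight stem 22 mm in diameter and 54 mm long. This point is on its axis half-way up, 61 mm above the mouth's edge, so the stem spans 7 mm above to 61 mm above this point; z points up along the stem. Walls 2 mm, under 150 g; it can be lifted by the stem from above.
- peg_1: The first of the four short dark wooden pegs on the drying rack, counted from the robot's left end (+y) of the rack to its right; 8 mm thick, 20 mm tall. Origin at the centre of its foot, on the top of the rack, z up. The rack is a fixed, light wooden board of five slats, 520 mm long and 104 mm deep, its top 20 mm above the table; the pegs stand on its middle line 130 mm apart. Funnels stand on the slats with the peg inside the mouth.
- peg_2: The second of the four short dark wooden pegs on the drying rack, counted from the robot's left end (+y) of the rack to its right; 8 mm thick, 20 mm tall. Origin at the centre of its foot, on the top of the rack, z up. 
- peg_3: The third of the four short dark wooden pegs on the drying rack, counted from the robot's left end (+y) of the rack to its right; 8 mm thick, 20 mm tall. Origin at the centre of its foot, on the top of the rack, z up. 
- peg_4: The fourth of the four short dark wooden pegs on the drying rack, counted from the robot's left end (+y) of the rack to its right; 8 mm thick, 20 mm tall. Origin at the centre of its foot, on the top of the rack, z up. 
- bowl: The wide, round stainless steel mixing bowl, 240 mm across and 120 mm tall, heavy and fixed; it stands beyond the left or the right end of the rack (a carton of empty bottles is on the other side). Origin at the centre of its underside, on the table.
- sauce_bottle: A loose filled bottle of brown-red sauce with a black cap, 56 mm in diameter and 170 mm tall, standing behind the rack near one of its ends. Origin at the centre of its underside. Not to be handled.
Mind the look-alikes: they are no part of the job. Leave any black look-alike of the part that bears large_mid alone. Leave any orange look-alike of the part that bears largest_mid alone.

How it is judged:
By the outcome, as a careful person would: the job done as asked, in the order asked, and still so for the second after the job is handed in, with the robot touching nothing.
It also fails if it takes over 99 s, if anything falls off the work surface, if the arm or the gripper's body presses on something with over 40 N, if the wrist force passes 120 N, or if a joint passes its speed limit or range.

## Working session

There is one attempt and no reset: what is moved stays moved. The work goes in short steps, Python scripts to look and compute and a tool call to move; the robot and the scene stay as the last step left them, time stands still between calls to the robot, and variables do not carry over. Pictures are saved under pics/ and viewed, at most 14 in all, crops included, and the job is handed in when it is done.

Besides the shell and the picture viewer there is one more tool, called after "Request:" in YAML: its name, and indented under it one key for each argument. arm_command: Moves the arm, as the interface text tells. Its arguments: {"type":"object","properties":{"series":{"type":"array"}},"required":["series"]}

```bash
mkdir -p pics
cat > h.py <<'E'
from bench import *
import numpy as np, cv2
def save(n,p): cv2.imwrite('pics/'+p,cv2.cvtColor(n,cv2.COLOR_RGB2BGR))
def ray(name,u,v):
    c=camera_params(name);K=np.array(c['intrinsics']);k1=c['k1']
    d=np.array([(u-K[0,2])/K[0,0],(v-K[1,2])/K[1,1]]);s=d.copy()
    for _ in range(20): s=d/(1+k1*(s@s))
    T=np.array(c['camera_from_world']);R=T[:3,:3]
    return -R.T@T[:3,3], R.T@np.array([s[0],s[1],1])
def on_z(name,u,v,z):
    o,d=ray(name,u,v); return o+d*(z-o[2])/d[2]
def dpt(name,u,v,depth):
    o,d=ray(name,u,v); return o+d*depth
E
python3 - <<'E'
from h import *
for n in('scene','top'):
    i,d=get_image(n);save(i,n+'0.png');np.save(n+'0.npy',d);np.save(n+'0i.npy',i)
    print(n,ray(n,320,200),camera_params(n)['k1'])
s=get_state();print(s['ee_pos'],s['tool_rot'],s['opening'],s['time'])
E
```

```text
scene (array([ 1.03329972, -0.8447119 ,  1.12860472]), array([-0.3521281 ,  0.58946232, -0.72701498])) 0.03471329251054082
top (array([ 0.31825557, -0.00169795,  1.17316389]), array([ 0.19355795,  0.00763999, -0.98115107])) 0.002888730062069037
[0.250048   0.62640037 0.22178081] [-5.92890218e-01 -3.08494014e+00  2.58532373e-03] 0.08806417190309881 0.1
```

View pics/scene0.png

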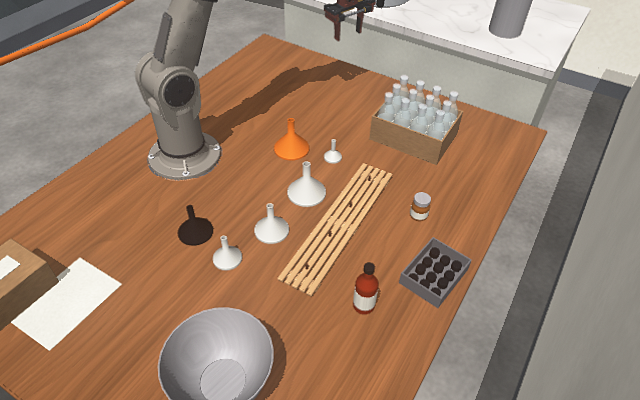

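View pics/top0.png

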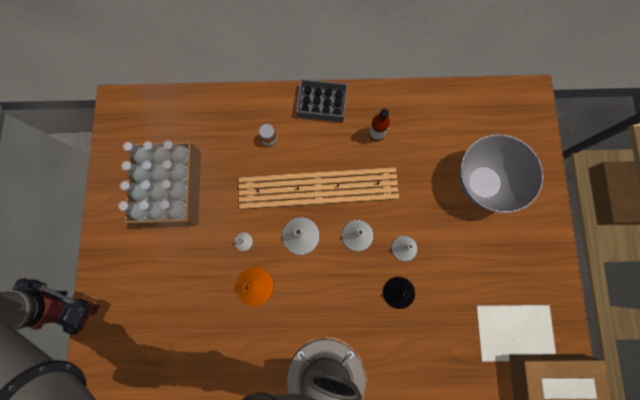

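Top view: the white funnels are at about (243,241), (300,236), (357,235) and (404,248). The rack runs from (240,190) to (398,185), and the bowl is at (500,175), which is the -y end. Possible look-alikes: orange funnel (255,286), black funnel (398,293), white-lidded jar (267,135). The target is the white funnel at each of the four pixels, told apart by mouth size.

Run:
```python
from h import *
i=np.load('top0i.npy');d=np.load('top0.npy')
hsv=cv2.cvtColor(i,cv2.COLOR_RGB2HSV)
m=((hsv[...,1]<60)&(hsv[...,2]>75)).astype(np.uint8);m[:215]=0;m[270:]=0;m[:,:225]=0;m[:,430:]=0
n,l,st,c=cv2.connectedComponentsWithStats(m)
for k in range(1,n):
    if st[k,4]<100: continue
    cs,_=cv2.findContours((l==k).astype(np.uint8),cv2.RETR_EXTERNAL,cv2.CHAIN_APPROX_NONE)
    P=np.array([on_z('top',*p[0],0.0)[:2] for p in cs[0]],np.float32)
    (x,y),r=cv2.minEnclosingCircle(P)
    vs,us=np.where(l==k)
    Q=np.array([dpt('top',u,v,d[v,u]) for u,v in zip(us,vs)])
    h=np.percentile(Q[:,2],99.5);t=Q[Q[:,2]>h-.012]
    print(st[k],'rim',x.round(4),y.round(4),r.round(4),'h',h.round(4),'tip',t.mean(0).round(4),len(t))
# rack
m=((hsv[...,0]>8)&(hsv[...,0]<25)&(hsv[...,1]>60)&(hsv[...,2]>150)).astype(np.uint8);m[:160]=0;m[215:]=0;m[:,:225]=0;m[:,410:]=0
m=cv2.morphologyEx(m,cv2.MORPH_CLOSE,np.ones((7,7)))
cs,_=cv2.findContours(m,0,2);cc=max(cs,key=cv2.contourArea)
P=np.array([on_z('top',*p[0],0.02)[:2] for p in cc],np.float32)
R=cv2.minAreaRect(P);print('rack',R);print(cv2.boxPoints(R))
for u,v,n in((501,173,'bowl'),):print(n,on_z('top',u,v,.12))
def big(a,x0,y0,x1,y1,f,p): save(cv2.resize(a[y0:y1,x0:x1],None,fx=f,fy=f,interpolation=cv2.INTER_CUBIC),p)
big(i,230,160,430,310,4,'topcrop.png')
s=np.load('scene0i.npy');big(s,200,130,400,280,4,'scenecrop.png')
```

```text
Traceback (most recent call last):
AttributeError: 'float' object has no attribute 'round'
```

```bash
cat > m.py <<'E'
from h import *
def blobs(i,d,name,roi,z0=0.0):
    hsv=cv2.cvtColor(i,cv2.COLOR_RGB2HSV)
    m=((hsv[...,1]<60)&(hsv[...,2]>75)).astype(np.uint8)
    k=np.zeros_like(m);k[roi[1]:roi[3],roi[0]:roi[2]]=1;m*=k
    n,l,st,c=cv2.connectedComponentsWithStats(m)
    for k in range(1,n):
        if st[k,4]<100: continue
        cs,_=cv2.findContours((l==k).astype(np.uint8),cv2.RETR_EXTERNAL,cv2.CHAIN_APPROX_NONE)
        P=np.array([on_z(name,*p[0].astype(float),z0)[:2] for p in cs[0]],np.float32)
        (x,y),r=cv2.minEnclosingCircle(P)
        vs,us=np.where(l==k)
        Q=np.array([dpt(name,u,v,d[v,u]) for u,v in zip(us,vs)])
        h=np.percentile(Q[:,2],99.5);t=Q[Q[:,2]>h-.01]
        print(st[k],'rim %.4f %.4f r %.4f h %.4f'%(x,y,r,h),'tip',t.mean(0).round(4),len(t))
def big(a,x0,y0,x1,y1,f,p): save(cv2.resize(a[y0:y1,x0:x1],None,fx=f,fy=f,interpolation=cv2.INTER_CUBIC),p)
E
python3 - <<'E'
from m import *
i=np.load('top0i.npy');d=np.load('top0.npy')
s=np.load('scene0i.npy');ds=np.load('scene0.npy')
blobs(i,d,'top',(225,215,430,270))
print();blobs(s,ds,'scene',(205,130,345,280))
hsv=cv2.cvtColor(i,cv2.COLOR_RGB2HSV)
m=((hsv[...,0]>8)&(hsv[...,0]<25)&(hsv[...,1]>60)&(hsv[...,2]>150)).astype(np.uint8);m[:160]=0;m[215:]=0;m[:,:225]=0;m[:,410:]=0
m=cv2.morphologyEx(m,cv2.MORPH_CLOSE,np.ones((7,7)))
cs,_=cv2.findContours(m,0,2);cc=max(cs,key=cv2.contourArea)
P=np.array([on_z('top',*p[0].astype(float),0.02)[:2] for p in cc],np.float32)
R=cv2.minAreaRect(P);print('rack',R);print(cv2.boxPoints(R))
print('bowl',on_z('top',501,173,.12))
big(i,230,160,430,310,4,'topcrop.png')
big(s,200,130,400,280,4,'scenecrop.png')
E
```

```text
[ 283  218   36   37 1052] rim 0.4334 0.0727 r 0.0602 h 0.1243 tip [0.4133 0.0583 0.3214] 21Traceback (most recent call last):
  File "<stdin>", line 4, in <module>
  File "m.py", line 13, in blobs
    Q=np.array([dpt(name,u,v,d[v,u]) for u,v in zip(us,vs)])
                ~~~^^^^^^^^^^^^^^^^^
  File "h.py", line 13, in dpt
    o,d=ray(name,u,v); return o+d*depth
        ~~~^^^^^^^^^^
  File "h.py", line 5, in ray
    c=camera_params(name);K=np.array(c['intrinsics']);k1=c['k1']
ValueError: time passes only in moves, steps and waits
```

```bash
sed -i 's/^def ray/import functools\ncp=functools.lru_cache(None)(camera_params)\ndef ray/; s/c=camera_params(name)/c=cp(name)/' h.py
sed -i 's/for u,v in zip(us,vs)\])/for u,v in zip(us,vs) if d[v,u]>0.3])\n        Q=Q[Q[:,2]<.16]/' m.py
cat > a.py <<'E'
from m import *
i=np.load('top0i.npy');d=np.load('top0.npy')
s=np.load('scene0i.npy');ds=np.load('scene0.npy')
blobs(i,d,'top',(225,215,430,270))
print();blobs(s,ds,'scene',(205,130,345,280))
hsv=cv2.cvtColor(i,cv2.COLOR_RGB2HSV)
m=((hsv[...,0]>8)&(hsv[...,0]<25)&(hsv[...,1]>60)&(hsv[...,2]>150)).astype(np.uint8);m[:160]=0;m[215:]=0;m[:,:225]=0;m[:,410:]=0
m=cv2.morphologyEx(m,cv2.MORPH_CLOSE,np.ones((7,7)))
cs,_=cv2.findContours(m,0,2);cc=max(cs,key=cv2.contourArea)
P=np.array([on_z('top',*p[0].astype(float),0.02)[:2] for p in cc],np.float32)
R=cv2.minAreaRect(P);print('rack',R);print(cv2.boxPoints(R))
print('bowl',on_z('top',501,173,.12))
big(i,230,160,430,310,4,'topcrop.png')
big(s,200,130,400,280,4,'scenecrop.png')
E
python3 a.py
```

```text
[ 283  218   36   37 1052] rim 0.4334 0.0727 r 0.0602 h 0.1233 tip [0.4348 0.073  0.1202] 19
[342 220  31  31 752] rim 0.4323 -0.1104 r 0.0503 h 0.1081 tip [ 0.4326 -0.1106  0.1065] 14
[235 233  18  18 259] rim 0.4173 0.2588 r 0.0299 h 0.0775 tip [0.4179 0.2584 0.073 ] 14
[392 236  25  25 500] rim 0.3886 -0.2590 r 0.0403 h 0.0927 tip [ 0.3896 -0.257   0.09  ] 15

[205 133  17  42 457] rim 0.0477 0.0454 r 0.1044 h 0.0394 tip [0.0591 0.0479 0.0339] 25
[324 139  18  24 239] rim 0.3975 0.2890 r 0.0606 h 0.0769 tip [0.4188 0.2578 0.0736] 16
[ 287  161   39   46 1010] rim 0.4078 0.1100 r 0.1020 h 0.1227 tip [0.4345 0.0733 0.1188] 44
[254 203  35  41 845] rim 0.4145 -0.0842 r 0.0782 h 0.1094 tip [ 0.434  -0.1109  0.1047] 31
[213 236  29  34 627] rim 0.3710 -0.2428 r 0.0608 h 0.0920 tip [ 0.3898 -0.2586  0.0877] 32
rack ((0.5879985094070435, 0.014049291610717773), (0.10565099120140076, 0.518369734287262), 2.795142650604248)
[[ 0.5225967   0.27034974]
 [ 0.54787505 -0.24740325]
 [ 0.6534003  -0.24225116]
 [ 0.628122    0.27550185]]
bowl [ 0.59930661 -0.53158407  0.12      ]
```

View pics/topcrop.png

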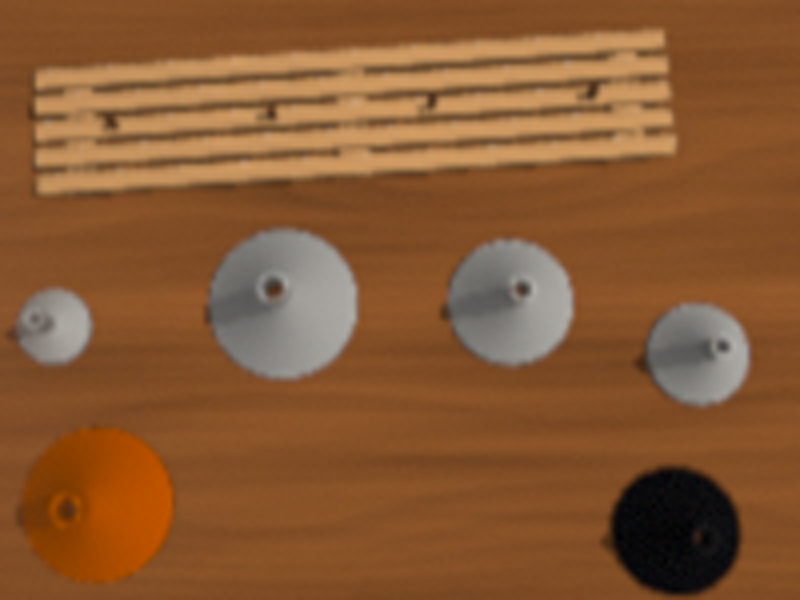

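View pics/scenecrop.png

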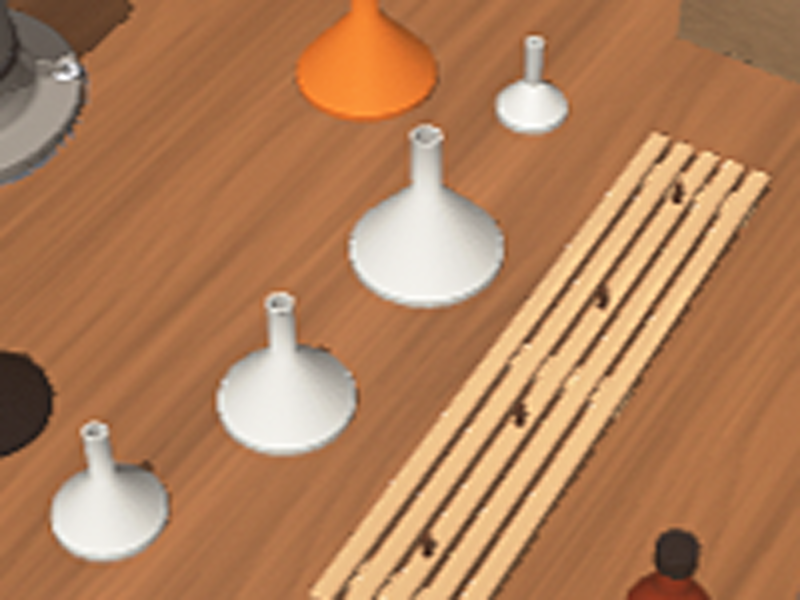

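Both views agree: rim radii are 60/50/40/30 mm and tip heights 123/108/92/77 mm, so the four whites are the right ones. Their places are largest (0.434,0.073), large (0.433,-0.111), medium (0.389,-0.258) and small (0.418,0.259). The top crop also shows pegs at about (110,122), (268,112), (430,102) and (592,91) on the rack. I'll check those while starting the first move.

Run:
```python
from m import *
c=np.array([.588,.01405]);t=np.array([-.0488,.9988])
for k in range(4): print('pred',k+1,(c+t*(.195-.13*k)).round(4))
for n,roi in(('top',(240,165,400,212)),('scene',(280,160,390,295))):
    i=np.load(n+'0i.npy');g=i.max(2)
    m=(g<75).astype(np.uint8);k=np.zeros_like(m);k[roi[1]:roi[3],roi[0]:roi[2]]=1
    N,l,st,ce=cv2.connectedComponentsWithStats(m*k)
    for j in range(1,N):
        p=on_z(n,*ce[j],.03)
        a=(p[:2]-c); 
        if abs(a@np.array([t[1],-t[0]]))<.025: print(n,st[j],p.round(4))
i=0
print('bottle',on_z('top',384,113,.17),'orange',on_z('top',247,287,.122),'black',on_z('top',406,294,.106))
```

```text
pred 1 [0.5785 0.2088]
pred 2 [0.5848 0.079 ]
pred 3 [ 0.5912 -0.0509]
pred 4 [ 0.5975 -0.1807]
top [377 183   1   1   1] [ 0.5969 -0.1777  0.03  ]
scene [369 177   1   4   4] [0.5808 0.2081 0.03  ]
scene [350 206   1   1   1] [0.5888 0.0738 0.03  ]
scene [329 235   2   1   2] [ 0.5953 -0.0542  0.03  ]
scene [317 260   1   1   1] [ 0.6121 -0.1467  0.03  ]
scene [306 267   2   2   4] [ 0.6018 -0.1827  0.03  ]
bottle [ 0.77422009 -0.18575695  0.17      ] orange [0.27727246 0.21697046 0.122     ] black [ 0.25266573 -0.23414263  0.106     ]
```

Request:
arm_command:
  series:
    - [0,0,0,0,0,-7.25,80]
    - [0,0,0,0,0,-7.25,80]
    - [0,0,0,0,0,-7.25,80]
    - [-12,-26,0,0,0,0,60]
    - [-12,-26,0,0,0,0,60]
    - [-12,-26,0,0,0,0,60]
    - [-12,-26,0,0,0,0,60]
    - [-12,-26,0,0,0,0,60]
    - [-12,-26,0,0,0,0,60]
    - [-12,-26,0,0,0,0,60]
    - [-12,-26,0,0,0,0,60]
    - [-12,-26,0,0,0,0,60]
    - [-12,-26,0,0,0,0,60]
    - [-12,-26,0,0,0,0,60]
    - [-12,-26,0,0,0,0,60]
    - [-12,-26,0,0,0,0,60]
    - [-12,-26,0,0,0,0,60]
    - [0,0,0,0,0,0,60]
    - [0,0,0,0,0,0,60]

```text
time: 2.0
ee_pos: [0.4181, 0.2625, 0.2225]
tool_rot: [-0.003, -3.141, -0.0]
force: [-0.5, 0.3, -0.4]
opening: 0.0601
grip_force: 0.0
```

Request:
arm_command:
  series:
    - [0,-4,25,0,0,0,50]
    - [0,0,30,0,0,0,50]
    - [0,0,30,0,0,0,50]
    - [0,0,30,0,0,0,50]
    - [0,0,30,0,0,0,50]
    - [0,0,20,0,0,0,50]
    - [0,0,15,0,0,0,50]
    - [0,0,0,0,0,0,50]
    - [0,0,0,0,0,0,5]
    - [0,0,0,0,0,0,5]
    - [0,0,0,0,0,0,5]
    - [0,0,0,0,0,0,5]
    - [0,0,0,0,0,0,5]
    - [0,0,0,0,0,0,5]
    - [0,0,0,0,0,0,5]

```text
time: 3.5
ee_pos: [0.4184, 0.2591, 0.043]
tool_rot: [0.0, 3.141, 0.001]
force: [0.1, -0.3, 2.7]
opening: 0.0132
grip_force: 30.0
```

Request:
arm_command:
  series:
    - [0,0,-10,0,0,0,5]
    - [0,0,-30,0,0,0,5]
    - [0,0,-30,0,0,0,5]
    - [0,0,-30,0,0,0,5]
    - [-20,-6,0,0,0,0,5]
    - [-25,-8,0,0,0,0,5]
    - [-25,-8,0,0,0,0,5]
    - [-25,-8,0,0,0,0,5]
    - [-25,-8,0,0,0,0,5]
    - [-25,-8,0,0,0,0,5]
    - [-16,-4.5,0,0,0,0,5]
    - [0,0,0,0,0,0,5]
    - [0,0,0,0,0,0,5]
    - [0,0,20,0,0,0,5]
    - [0,0,20,0,0,0,5]
    - [0,0,15,0,0,0,5]
    - [0,0,10,0,0,0,5]
    - [0,0,5,0,0,0,5]
    - [0,0,0,0,0,0,5]

```text
time: 5.4
ee_pos: [0.5787, 0.2084, 0.0723]
tool_rot: [0.0, -3.141, 0.0]
force: [-0.3, -0.4, -0.3]
opening: 0.0135
grip_force: 30.0
```

Request:
arm_command:
  series:
    - [0,0,4,0,0,0,5]
    - [0,0,3.5,0,0,0,5]
    - [0,0,0,0,0,0,5]
    - [0,0,0,0,0,0,5]

```text
time: 5.8
ee_pos: [0.5792, 0.2083, 0.0653]
tool_rot: [0.001, 3.141, 0.0]
force: [0.0, -0.5, -0.4]
opening: 0.0136
grip_force: 30.0
```

Request:
arm_command:
  series:
    - [0,0,1.5,0,0,0,5]
    - [0,0,0,0,0,0,12]
    - [0,0,0,0,0,0,20]
    - [0,0,0,0,0,0,40]
    - [0,0,0,0,0,0,50]
    - [0,0,-10,0,0,0,50]
    - [0,0,-30,0,0,0,50]
    - [0,0,-40,0,0,0,50]
    - [0,0,-40,0,0,0,50]
    - [0,0,-20,0,0,0,50]
    - [20,-20,0,0,0,0,50]
    - [25,-25,0,0,0,0,50]
    - [25,-25,0,0,0,0,50]
    - [25,-25,0,0,0,0,50]
    - [25,-25,0,0,0,0,50]
    - [25,-15,0,0,0,0,50]
    - [0,0,0,0,0,0,50]
    - [0,0,0,0,0,0,50]

```text
time: 7.6
ee_pos: [0.4345, 0.0735, 0.2046]
tool_rot: [0.001, 3.14, 0.002]
force: [0.4, 0.3, 0.3]
opening: 0.0499
grip_force: 0.0
```

```bash
cat > look.py <<'E'
from m import *
import sys
i,d=get_image('top');s,ds=get_image('scene');t=sys.argv[1]
save(i,'t'+t+'.png')
print('rack z');blobs(i,d,'top',(240,140,410,214),.02)
big(i,230,110,430,260,4,'tc'+t+'.png');big(s,200,100,400,300,3,'sc'+t+'.png')
print('table');blobs(i,d,'top',(225,214,430,270),0)
E
python3 look.py 1
```

```text
rack z
[ 250  176   61   38 1762] rim 0.5478 0.1359 r 0.1056 h 0.0954 tip [0.5822 0.2083 0.0918] 7
table
[ 254  214   72   56 3039] rim 0.4160 0.1098 r 0.1465 h 0.0182 tip [0.4426 0.0204 0.0121] 18
[342 220  31  31 751] rim 0.4323 -0.1104 r 0.0503 h 0.1070 tip [ 0.4325 -0.1099  0.1052] 16
[392 236  25  25 500] rim 0.3886 -0.2589 r 0.0402 h 0.0923 tip [ 0.3901 -0.2574  0.0901] 14
```

View pics/sc1.png

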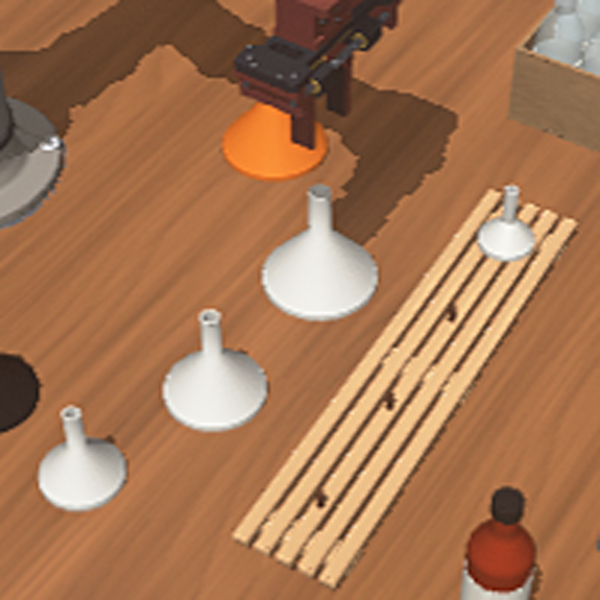

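The scene crop shows the small funnel upright over peg 1 at (505,235). The largest is next; the gripper is directly above it.

Request:
arm_command:
  series:
    - [0,0,25,0,0,0,50]
    - [0,0,30,0,0,0,50]
    - [0,0,30,0,0,0,50]
    - [0,0,22,0,0,0,50]
    - [0,0,15,0,0,0,50]
    - [0,0,0,0,0,0,50]
    - [0,0,0,0,0,0,10]
    - [0,0,0,0,0,0,10]
    - [0,0,0,0,0,0,10]
    - [0,0,0,0,0,0,10]
    - [0,0,0,0,0,0,10]
    - [0,0,0,0,0,0,10]

```text
time: 8.9
ee_pos: [0.4346, 0.0736, 0.0822]
tool_rot: [0.0, 3.14, 0.001]
force: [-0.9, 0.9, 4.7]
opening: 0.0213
grip_force: 30.0
```

Request:
arm_command:
  series:
    - [0,0,-10,0,0,0,10]
    - [0,0,-30,0,0,0,10]
    - [0,0,-30,0,0,0,10]
    - [-24,0,0,0,0,0,10]
    - [-30,0,0,0,0,0,10]
    - [-30,0,0,0,0,0,10]
    - [-30,0,0,0,0,0,10]
    - [-30,0,0,0,0,0,10]
    - [-20,-15,0,0,0,0,10]
    - [0,-30,0,0,0,0,10]
    - [0,-30,0,0,0,0,10]
    - [0,-30,0,0,0,0,10]
    - [0,-30,0,0,0,0,10]
    - [0,-30,0,0,0,0,10]
    - [0,-30,0,0,0,0,10]
    - [0,-30,0,0,0,0,10]
    - [0,-20,0,0,0,0,10]
    - [0,-9.5,0,0,0,0,10]
    - [0,0,0,0,0,0,10]
    - [0,0,0,0,0,0,10]

```text
time: 10.9
ee_pos: [0.5981, -0.1797, 0.1516]
tool_rot: [0.001, -3.141, -0.002]
force: [0.2, -0.0, -1.3]
opening: 0.0213
grip_force: 30.0
```

Request:
arm_command:
  series:
    - [0,0,15,0,0,0,10]
    - [0,0,15,0,0,0,10]
    - [0,0,10,0,0,0,10]
    - [0,0,6,0,0,0,10]
    - [0,0,2.5,0,0,0,10]
    - [0,0,0,0,0,0,10]
    - [0,0,0,0,0,0,10]

```text
time: 11.6
ee_pos: [0.5983, -0.1813, 0.1032]
tool_rot: [0.0, 3.141, -0.0]
force: [0.6, -0.1, -0.9]
opening: 0.0212
grip_force: 30.0
```

Request:
arm_command:
  series:
    - [0,0,1.2,0,0,0,10]
    - [0,0,0,0,0,0,20]
    - [0,0,0,0,0,0,26]
    - [0,0,0,0,0,0,40]
    - [0,0,0,0,0,0,50]
    - [0,0,-10,0,0,0,50]
    - [0,0,-30,0,0,0,50]
    - [0,0,-40,0,0,0,50]
    - [0,0,-30,0,0,0,50]
    - [20,10,0,0,0,0,50]
    - [30,12,0,0,0,0,50]
    - [30,12,0,0,0,0,50]
    - [30,12,0,0,0,0,50]
    - [30,12,0,0,0,0,50]
    - [25.5,12.5,0,0,0,0,50]
    - [0,0,0,0,0,0,50]
    - [0,0,0,0,0,0,50]

```text
time: 13.3
ee_pos: [0.4331, -0.1106, 0.2129]
tool_rot: [-0.0, 3.14, 0.0]
force: [0.6, 0.3, 0.2]
opening: 0.0501
grip_force: 0.0
```

Now down to TCP 0.070 (143 mm) to grip the large one.

Request:
arm_command:
  series:
    - [0,0,25,0,0,0,50]
    - [0,0,30,0,0,0,50]
    - [0,0,30,0,0,0,50]
    - [0,0,30,0,0,0,50]
    - [0,0,18,0,0,0,50]
    - [0,0,10,0,0,0,50]
    - [0,0,0,0,0,0,50]
    - [0,0,0,0,0,0,5]
    - [0,0,0,0,0,0,5]
    - [0,0,0,0,0,0,5]
    - [0,0,0,0,0,0,5]
    - [0,0,0,0,0,0,5]
    - [0,0,0,0,0,0,5]

```text
time: 14.6
ee_pos: [0.4329, -0.1106, 0.0694]
tool_rot: [0.0, 3.141, 0.0]
force: [-1.0, 0.4, 5.8]
opening: 0.0179
grip_force: 30.0
```

```bash
python3 look.py 2
```

```text
rack z
[ 356  166   46   48 1634] rim 0.5628 -0.1806 r 0.0954 h 0.1430 tip [ 0.5984 -0.1817  0.1396] 28
[250 182  18  19 259] rim 0.5788 0.2086 r 0.0308 h 0.0960 tip [0.578  0.2068 0.0931] 12
table
[ 367  214   50   56 2171] rim 0.4117 -0.1988 r 0.1045 h 0.0923 tip [ 0.3898 -0.2563  0.089 ] 17
```

View pics/tc2.png

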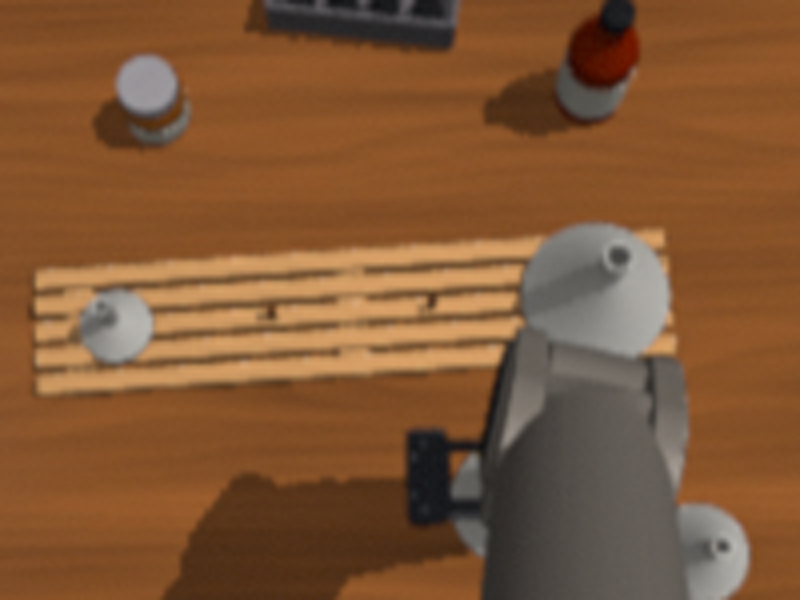

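The top crop shows the small funnel at (115,325) over peg 1 and the largest at (600,290) over peg 4. Both measure within 1 mm of target, and the bottle hasn't moved.

Request:
arm_command:
  series:
    - [0,0,-10,0,0,0,5]
    - [0,0,-30,0,0,0,5]
    - [0,0,-30,0,0,0,5]
    - [0,20,0,0,0,0,5]
    - [0,25,0,0,0,0,5]
    - [-10,14.6,0,0,0,0,5]
    - [-25,0,0,0,0,0,5]
    - [-30,0,0,0,0,0,5]
    - [-30,0,0,0,0,0,5]
    - [-30,0,0,0,0,0,5]
    - [-24,0,0,0,0,0,5]
    - [-10,0,0,0,0,0,5]
    - [0,0,0,0,0,0,5]
    - [0,0,15,0,0,0,5]
    - [0,0,15,0,0,0,5]
    - [0,0,10,0,0,0,5]
    - [0,0,6,0,0,0,5]
    - [0,0,2.5,0,0,0,5]
    - [0,0,0,0,0,0,5]
    - [0,0,0,0,0,0,5]

```text
time: 16.7
ee_pos: [0.5919, -0.0511, 0.0907]
tool_rot: [0.001, 3.141, -0.0]
force: [-0.1, 0.2, -0.3]
opening: 0.0177
grip_force: 30.0
```

Request:
arm_command:
  series:
    - [0,0,1.2,0,0,0,5]
    - [0,0,0,0,0,0,16]
    - [0,0,0,0,0,0,22]
    - [0,0,0,0,0,0,40]
    - [0,0,0,0,0,0,50]
    - [0,0,-10,0,0,0,50]
    - [0,0,-30,0,0,0,50]
    - [0,0,-40,0,0,0,50]
    - [0,0,-40,0,0,0,50]
    - [0,0,-10,0,0,0,50]
    - [20,-20,0,0,0,0,50]
    - [26,-26,0,0,0,0,50]
    - [26,-26,0,0,0,0,50]
    - [26,-26,0,0,0,0,50]
    - [26,-26,0,0,0,0,50]
    - [26,-26,0,0,0,0,50]
    - [26,-27,0,0,0,0,50]
    - [26.6,-30,0,0,0,0,50]
    - [0,0,0,0,0,0,50]
    - [0,0,0,0,0,0,50]

```text
time: 18.7
ee_pos: [0.3885, -0.2583, 0.2194]
tool_rot: [0.004, 3.141, 0.0]
force: [-0.2, 1.2, -0.9]
opening: 0.0501
grip_force: 0.0
```

Down to TCP 0.056 (163 mm).

Request:
arm_command:
  series:
    - [-0.7,0,25,0,0,0,50]
    - [0,0,30,0,0,0,50]
    - [0,0,30,0,0,0,50]
    - [0,0,30,0,0,0,50]
    - [0,0,25,0,0,0,50]
    - [0,0,15,0,0,0,50]
    - [0,0,8,0,0,0,50]
    - [0,0,0,0,0,0,50]
    - [0,0,0,0,0,0,5]
    - [0,0,0,0,0,0,5]
    - [0,0,0,0,0,0,5]
    - [0,0,0,0,0,0,5]
    - [0,0,0,0,0,0,5]
    - [0,0,0,0,0,0,5]

```text
time: 20.1
ee_pos: [0.3899, -0.2581, 0.0566]
tool_rot: [0.0, 3.141, -0.0]
force: [0.2, 0.9, 2.5]
opening: 0.0157
grip_force: 30.0
```

Request:
arm_command:
  series:
    - [0,0,-10,0,0,0,5]
    - [0,0,-30,0,0,0,5]
    - [0,0,-30,0,0,0,5]
    - [-12,18,0,0,0,0,5]
    - [-12,25,0,0,0,0,5]
    - [-12,25,0,0,0,0,5]
    - [-14,25,0,0,0,0,5]
    - [0,27,0,0,0,0,5]
    - [0,27,0,0,0,0,5]
    - [0,27,0,0,0,0,5]
    - [0,27,0,0,0,0,5]
    - [0,27,0,0,0,0,5]
    - [0,27,0,0,0,0,5]
    - [0,27,0,0,0,0,5]
    - [0,27,0,0,0,0,5]
    - [0,18,0,0,0,0,5]
    - [0,10,0,0,0,0,5]
    - [0,0,0,0,0,0,5]
    - [0,0,0,0,0,0,5]

```text
time: 22.0
ee_pos: [0.4397, 0.0781, 0.1264]
tool_rot: [-0.001, -3.142, 0.001]
force: [-0.8, 0.2, 0.1]
opening: 0.0151
grip_force: 30.0
```

Request:
arm_command:
  series:
    - [-20,0.5,0,0,0,0,5]
    - [-30,0,0,0,0,0,5]
    - [-30,0,0,0,0,0,5]
    - [-30,0,0,0,0,0,5]
    - [-25,0,0,0,0,0,5]
    - [-10,0,0,0,0,0,5]
    - [0,0,0,0,0,0,5]
    - [0,0,15,0,0,0,5]
    - [0,0,15,0,0,0,5]
    - [0,0,10,0,0,0,5]
    - [0,0,6,0,0,0,5]
    - [0,0,2.5,0,0,0,5]
    - [0,0,0,0,0,0,5]
    - [0,0,0,0,0,0,5]

```text
time: 23.4
ee_pos: [0.5851, 0.0795, 0.0781]
tool_rot: [0.0, 3.141, 0.0]
force: [-0.0, -0.3, 0.1]
opening: 0.0154
grip_force: 30.0
```

Release, raise, then back the arm off toward the base to clear the view.

Request:
arm_command:
  series:
    - [0,0,1.3,0,0,0,5]
    - [0,0,0,0,0,0,14]
    - [0,0,0,0,0,0,20]
    - [0,0,0,0,0,0,40]
    - [0,0,0,0,0,0,50]
    - [0,0,-10,0,0,0,50]
    - [0,0,-30,0,0,0,50]
    - [0,0,-40,0,0,0,50]
    - [0,0,-40,0,0,0,50]
    - [0,0,-20,0,0,0,50]
    - [25,20,0,0,0,0,50]
    - [30,30,0,0,0,0,50]
    - [30,30,0,0,0,0,50]
    - [30,30,0,0,0,0,50]
    - [20,30,0,0,0,0,50]
    - [0,30,0,0,0,0,50]
    - [0,30,0,0,0,0,50]
    - [0,0,0,0,0,0,50]
    - [0,0,0,0,0,0,50]

```text
time: 25.3
ee_pos: [0.4497, 0.2796, 0.2169]
tool_rot: [-0.001, 3.141, -0.0]
force: [1.4, -0.8, -0.6]
opening: 0.0498
grip_force: 0.0
```

```bash
python3 look.py 3; python3 -c "
from h import *
s=get_state();print(s['time'],s['force'])"
```

```text
rack z
[ 360  166   37   36 1034] rim 0.5980 -0.1830 r 0.0605 h 0.1429 tip [ 0.5984 -0.182   0.1394] 26
[324 171  30  31 709] rim 0.5918 -0.0537 r 0.0506 h 0.1271 tip [ 0.5914 -0.0522  0.1244] 21
[287 178  24  23 452] rim 0.5842 0.0779 r 0.0405 h 0.1114 tip [0.5833 0.0784 0.1095] 13
[250 182  18  19 261] rim 0.5787 0.2080 r 0.0308 h 0.0949 tip [0.5781 0.2065 0.0918] 13
table
25.4 [ 0.50210085 -0.75232017 -0.10175054]
```

View pics/tc3.png

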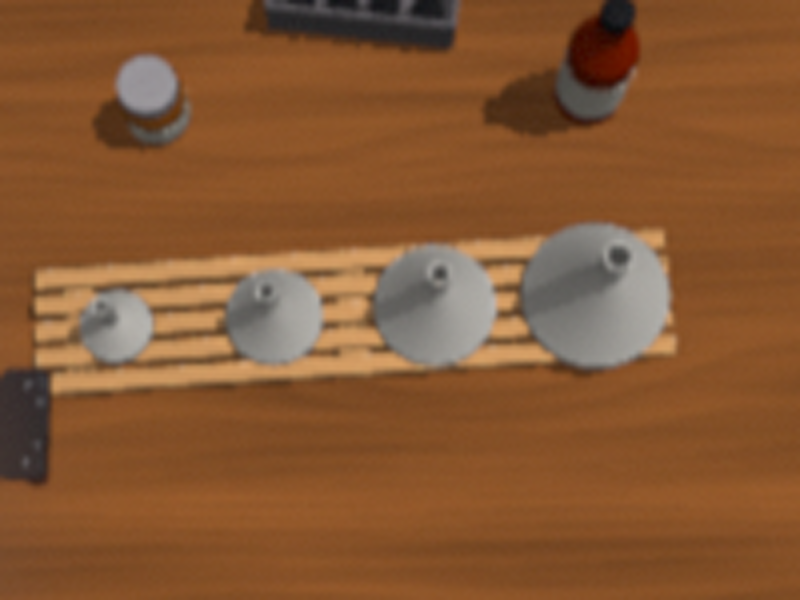

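View pics/sc3.png

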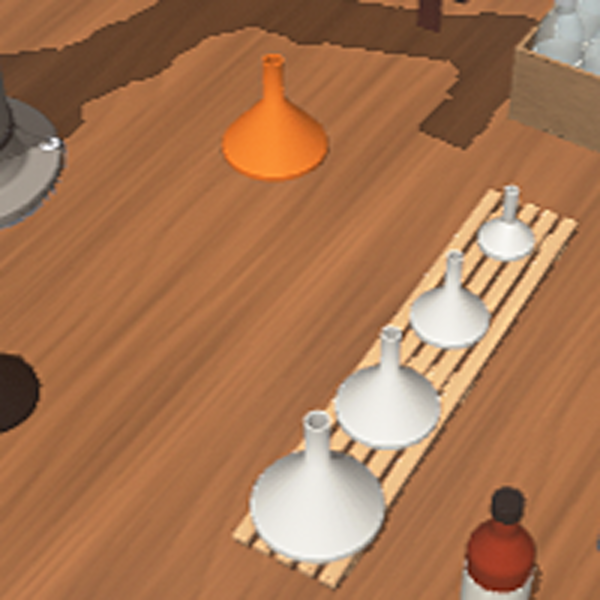

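The top crop shows all four standing over their pegs at (115,325), (275,315), (435,305) and (595,295), within about 3 mm. The largest is at the bowl end, and the bottle at (595,80) and the look-alikes haven't moved.

```bash
python3 -c "
from bench import *
print(sign_off())"
```

```text
the job is handed in; nothing more can be done
None
```

The four white funnels stand mouth down over their pegs, each within about 3 mm of centre and in size order with the largest at the bowl end; the sauce bottle was left where it stood, and the job was handed in at about 25 s.

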